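# Clamp the sample dish with the toggle lever

## Robot

A 7-joint arm with a two-finger parallel gripper is mounted at the origin on a cart in front of the work surface, level with it; the furniture and walls round the work are solid. World frame = base frame: x ahead of the robot, y to its left, z up, the work surface at z = 0. Lengths are in m, angles in rad, forces in N, time in s.
With the tool pointing down it reaches from about 0.425 to 0.875 m from the base axis. Payload 4.7 kg.
Tool frame: the origin (TCP) lies at the very end of the fingers, on their centre line; the grasp point (between the pads) lies 19 mm behind it (r.pinch_z is the z of the grasp point in the tool frame, in m); z points along the fingers, y is the line along which they close (so a half turn about z gives the same grasp; the last joint's range is limited). The gripper opens to 85 mm and grips with 20 to 120 N. Pads are 22 mm wide; open, the fingers measure 114 mm over their backs; the gripper's body (76 mm by 85 mm) begins 54 mm behind the grasp point. The pads swing forward as they close: fully open they stand 13 mm farther back than shut.
Start: joints at [1.131, 0.321, -0.07, 1.45, 0.023, 1.371, -0.057], TCP at [0.285, -0.584, 0.231] pointing down, gripper open.
Joint ranges: [-2.86, 2.86], [-0.3, 2.09], [-1.38, 1.24], [0.06, 2.45], [-1.56, 4.7], [0.09, 2.05], [-2.69, 2.69]. Speed limits (rad/s): [2.57, 2.57, 3.14, 3.14, 3.14, 3.14, 3.14].

## Interface

Orientations are given as a rotation vector (axis times angle).
In Python, from cell import r, imaging gives the robot as it stands.
- The arm moves only by the shell command python3 -m pendant 'ROWS' [FORCE]. ROWS is JSON, one flat list of numbers, 7 for each row, row after row: the shift along the tool's x, y, z as a fraction of full scale, then the turn, a rotation vector about the tool's x, y, z as a fraction of full scale, then the opening, from 0 (shut) to 1 (fully open). A call has 1 to 5 rows; each row is the pose to reach, as a shift and turn from the pose commanded when the call began, along the tool's axes at that moment; what a row does not reach only later rows make up. Full scale, the value 1, is 0.15 m for a shift and 0.5 rad for a turn. A row lasts 1/12 s, in which the tool goes at most 41.7 mm and 7.16 degrees, less where a joint would pass 70% of its speed; a pose out of reach is approached as far as the arm can. A call with a number of a shift or a turn outside -1 to 1 is refused whole. A call with a gripper value outside its range is refused whole. The fingers move at their own pace and stop on an object; FORCE is the grip in N (left out, the last holds). Time passes only in rows, so rows that repeat a pose let the fingers close. It gives the time, the measured TCP pose, the force, the opening and the grip force at its end, in the units of the state.
- r.sense(): the state, without advancing time (a new reading comes with each control period).
- imaging.grab_frame(name): name is "scene" or "top" or "wrist"; returns the picture (480x640x3 uint8, blue, green, red); there is no depth.
- imaging.get_calibration(name): a dict with "fov_y" (degrees; the focal length in pixels is half the picture's height over the tangent of half this angle, whatever the lens; pixels are square), "cx", "cy" (the principal point, pixels), "view" (4x4, takes a point from world to camera coordinates). Camera axes: x right, y up, looking along -z (the intrinsics and any distortion apply to the point x, -y, -z); pixel columns grow to the right and rows downward; lengths in m; the calibration is good to about 2 mm. A picture is of the moment at which its call begins: read the wrist's pose just before it. get_calibration takes no time and is no camera call; for the wrist camera it gives the pose at the moment of the call.
- r.finish_job(): hands the job in; it is judged then, once.
The state is a dict: "t": time; "qpos": joint angles; "joint_velocities": joint speeds; "tau": joint torques, N m; "tool_pos": TCP position; "ee_rot": TCP orientation; "contact_force": force on the tool from outside, world axes, zero at the start; "torque": the same for the moment, N m; "grip_width": finger opening in m; "grasp_force": force on a finger pad.
Only numpy, scipy, OpenCV 4.12 (cv2) and the standard library are available. Lean on these libraries where they do the work, as an engineer would, in place of code of your own. Each camera call takes 0.05 s, during which the arm holds its last target. There are 200 camera calls.

## Task

With the fingertips only, push the lidded aluminium dish along the channel of the blue clamping stand until it rests against the end stop, without lifting it. Then push the red lever over, past its dead point, until it snaps into lock and the plunger holds the dish. Leave the dropper bottle, the open dish and the timer where they are.

Things in the scene. Friction and masses are not known exactly. Their poses are not given: they have to be found in the camera images.
- stand: Fixed blue base plate, 214 mm (its x) by 200 mm (its y), top 12 mm above the bench. Origin on the bench; the plate reaches from -128 to +86 mm in x, -110 to +90 mm in y; z up; turned up to 0.4 rad about z. The red lever and plunger are on its -x (robot) side, on the line y = +40 mm; on its +x side a channel for the dish runs along y.
- dish: Loose closed aluminium dish with lid, round, up to 68 mm across at the lid (64 mm body), 24 mm high, 18 to 35 g. Origin: centre of its underside; z up. It stands upright on the plate in the channel, 50 to 90 mm short of its place, and slides easily along the stand's +y to the stop.
- channel (a point): Middle of the channel's open end, on the plate: [38.5, -110, 12] mm in the stand's frame, same axes. The open-topped channel runs from here along the stand's +y, 72 mm wide (x = +2.5 to +74.5 mm), between aluminium rails 14 mm high (tops 26 mm above the bench), to a stop 14 mm high whose face is at y = +72.5 mm.
- nest (a point): Point on the plate's top, at [42, 40, 12] mm in the stand's frame (same axes), under the dish's centre when it rests against the stop, in front of the plunger. The dish then has up to 5 mm of play across the channel, which the plunger takes up.
- lever_ball (a point): Centre of the red ball (22 mm across) at the lever's free end, 95 mm from the pivot; below it the red grip is 15 mm thick, 40 to 90 mm from the pivot. The pivot is at [-78, 40, 32] mm in the stand's frame, axis along the stand's y; steel cheeks round it reach 44 mm above the bench.
- lever (a joint): Lever angle, rad. 0: open, leaning 0.55 from upright to the stand's -x, on its stop. Grows as the lever is pushed toward +x: upright at 0.55, dead point at 0.90, locked on the other stop at 1.25 (leaning 0.70 to +x). Spring-loaded: before the dead point it returns to 0, past it it snaps by itself to 1.25. Takes at most about 9 N at the ball.
- plunger (a joint): Advance in m of the steel plunger toward the stand's +x, driven by the lever: 0 open, about 0.018 when locked. Its sprung rubber tip (13 mm across, 10 mm above the plate) then presses the dish against the +x rail with a few newtons.
- dropper: Bystander: amber dropper bottle with black bulb, 33 mm wide, 102 mm high; origin at the centre of its underside.
- open_dish: Bystander: empty open aluminium dish, 64 mm across, 21 mm high; origin at the centre of its underside.
- timer: Bystander: grey lab timer with one red and two white buttons, 58 x 58 x 18 mm; origin at the centre of its underside.
There are look-alikes about, which are no part of the job. Leave any pink, purple or yellow look-alike of the dish alone.

How it is judged:
By the outcome, as a careful person would: the job done as asked, in the order asked, and still so for the second after the job is handed in, with the robot touching nothing.
It also fails if it takes over 42 s, if anything falls off the work surface, if the arm or the gripper's body presses on something with over 40 N, if the wrist force passes 120 N, or if a joint passes its speed limit or range.

## Working session

There is one attempt and no reset: what is moved stays moved. The work goes in short steps, Python scripts to look and compute and a shell command to move; the robot and the scene stay as the last step left them, time stands still between calls to the robot, and variables do not carry over. Pictures are saved under pics/ and viewed, at most 10 in all, crops included, and the job is handed in when it is done.

```bash
mkdir -p pics; ls; python3 - <<'E'
from cell import r, imaging
import cv2
for n in ("scene","top"):
    cv2.imwrite(f"pics/{n}0.png",imaging.grab_frame(n)); print(n,imaging.get_calibration(n))
s=r.sense();print(s['t'],s['tool_pos'],s['ee_rot'],s['contact_force'],s['grip_width'])
E
```

```text
pics
scene {'fov_y': 50.99778232975477, 'cx': 312.4634014438072, 'cy': 237.01125603364625, 'view': array([[-0.53873204, -0.84240552,  0.01098784,  0.39851806],
       [ 0.57285084, -0.35672186,  0.73796438, -0.4125403 ],
       [-0.61774566,  0.40385945,  0.67475021, -0.67776872],
       [ 0.        ,  0.        ,  0.        ,  1.        ]])}
top {'fov_y': 42.04724012920859, 'cx': 324.5557057900289, 'cy': 233.41169766277903, 'view': array([[ 0.01482457, -0.99968481, -0.02026102,  0.07364379],
       [ 0.98472816,  0.01108139,  0.17374593, -0.61722917],
       [-0.17346665, -0.0225273 ,  0.98458206, -1.1877633 ],
       [ 0.        ,  0.        ,  0.        ,  1.        ]])}
0.1 [ 0.28468676 -0.58379442  0.23032998] [-3.05941415e+00 -7.06353639e-01  7.46231723e-04] [-0.60914862 -0.26523262  0.67593095] 0.0850655026337177
```

View pics/top0.png

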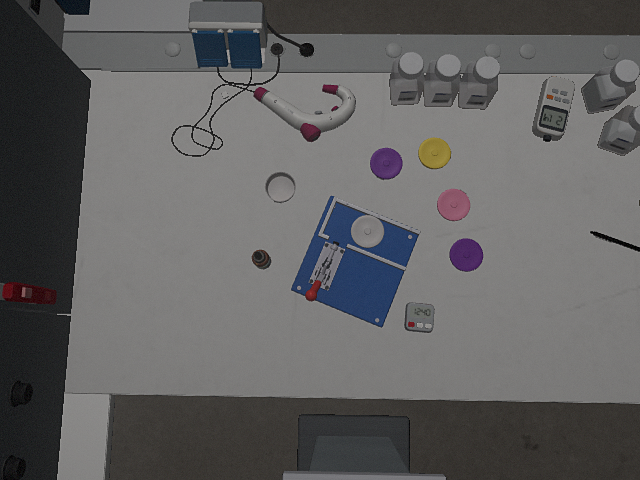

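View pics/scene0.png

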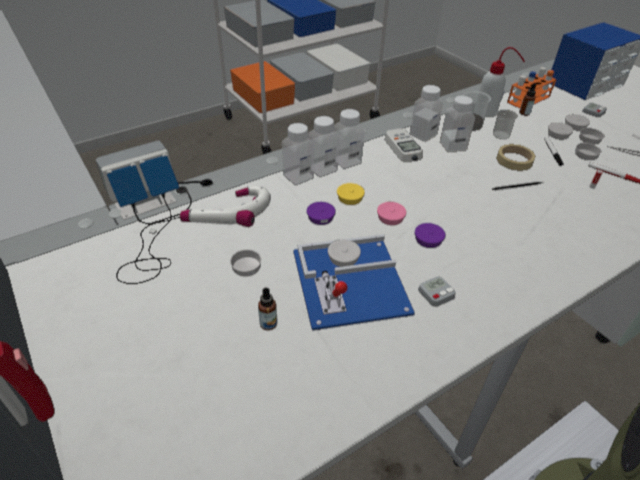

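Top view: the stand is centred near (356,262). The candidates for the dish are:
- the grey-white lidded dish in the channel at (368,231)
- purple at (386,163) and (466,254)
- yellow at (435,153)
- pink at (453,205)
- the open dish at (281,187)

I choose (368,231), since it is the aluminium one inside the channel. The lever ball is at (312,293), and the bystanders are the dropper at (261,259) and the timer at (420,317). The scene view agrees, with the dish at (344,252) and the ball at (340,288).

```bash
cat > h.py <<'E'
import numpy as np, cv2
from cell import r, imaging
from scipy.spatial.transform import Rotation as R
def ray(name,uv,c=None):
    c=c or imaging.get_calibration(name); V=c['view']; f=240/np.tan(np.radians(c['fov_y']/2))
    uv=np.atleast_2d(uv).astype(float)
    d=np.c_[(uv[:,0]-c['cx'])/f,-(uv[:,1]-c['cy'])/f,-np.ones(len(uv))]@V[:3,:3]
    return -V[:3,:3].T@V[:3,3], d
def onz(name,uv,z,c=None):
    o,d=ray(name,uv,c); return o+d*((z-o[2])/d[:,2])[:,None]
def cross(u1,u2):
    (o1,d1),(o2,d2)=ray('top',u1),ray('scene',u2); d1,d2=d1[0],d2[0]
    s=np.linalg.lstsq(np.c_[d1,-d2],o2-o1,rcond=None)[0]
    a,b=o1+s[0]*d1,o2+s[1]*d2; return (a+b)/2,np.linalg.norm(a-b)
def mask(img,lo,hi,roi):
    m=cv2.inRange(cv2.cvtColor(img,cv2.COLOR_BGR2HSV),lo,hi); k=np.zeros_like(m); x0,y0,x1,y1=roi
    k[y0:y1,x0:x1]=m[y0:y1,x0:x1]; return k
def big(m):
    return max(cv2.findContours(m,cv2.RETR_EXTERNAL,cv2.CHAIN_APPROX_NONE)[0],key=cv2.contourArea)
E
python3 - <<'E'
from h import *
T=cv2.imread('pics/top0.png');S=cv2.imread('pics/scene0.png')
m=mask(T,(95,100,40),(130,255,255),(270,180,440,340))
p=np.argwhere(m)[:,::-1]
w=onz('top',p,.012)[:,:2]*1000
rc=cv2.minAreaRect(w.astype(np.float32)); print('plate',rc); b=cv2.boxPoints(rc); print(b)
# red ball
for n,I,roi in(('top',T,(295,270,330,310)),('scene',S,(325,270,355,310))):
    a=mask(I,(0,120,60),(8,255,255),roi)|mask(I,(172,120,60),(180,255,255),roi)
    c=big(a); print(n,'red',cv2.contourArea(c),cv2.boundingRect(c),cv2.minEnclosingCircle(c))
# lid
for n,I,roi in(('top',T,(345,208,392,255)),('scene',S,(322,235,366,270))):
    a=mask(I,(0,0,110),(180,60,255),roi); c=big(cv2.morphologyEx(a,cv2.MORPH_OPEN,np.ones((5,5))))
    e=cv2.fitEllipse(cv2.convexHull(c)); print(n,'lid',e, onz(n,e[0],.036))
crop=lambda I,x,y,s,w,h: cv2.resize(I[y:y+h,x:x+w],None,fx=s,fy=s,interpolation=cv2.INTER_CUBIC)
cv2.imwrite('pics/crop0.png',np.hstack([crop(T,280,185,2.67,150,150),crop(S,280,220,2.67,150,150)]))
E
```

```text
plate ((569.98291015625, 19.156578063964844), (198.6515655517578, 212.54147338867188), 68.36579895019531)
[[ 434.57886   -33.992523]
 [ 632.1482   -112.3522  ]
 [ 705.38696    72.30568 ]
 [ 507.81763   150.66536 ]]
top red 150.0 (305, 280, 16, 21) ((313.0, 290.0), 10.816754341125488)
scene red 117.5 (333, 282, 14, 15) ((339.0, 289.0), 8.062357902526855)
top lid ((367.0157470703125, 230.6898956298828), (31.919414520263672, 32.75788116455078), 95.0633544921875) [[ 0.6260704  -0.00353728  0.036     ]]
scene lid ((343.4465026855469, 238.9586639404297), (43.438045501708984, 46.4229736328125), 169.00125122070312) [[ 0.6529326 -0.0219116  0.036    ]]
```

View pics/crop0.png

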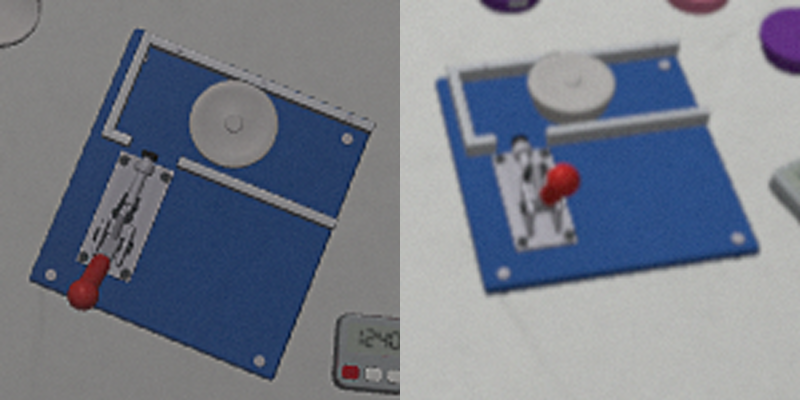

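The crop shows a plain aluminium lidded dish in the channel (crop 234,124), the stop at upper left and the lever open with its ball at (83,292). The plate fits at 212.5 x 198.7 mm against 214 x 200. Next I check the ball and work out the moves.

```bash
cat >> h.py <<'E'
YAW=-0.3776; O=np.array([.5932,.0207])
RS=np.array([[np.cos(YAW),-np.sin(YAW)],[np.sin(YAW),np.cos(YAW)]])
def w(x,y): return O+RS@(np.array([x,y])/1000)      # stand mm -> world m
def st(p): return RS.T@(np.array(p[:2])-O)*1000       # world -> stand mm
def go(x,y,z):
    "units of full scale to stand point x,y (mm), height z (mm), tool down with tool x along stand x"
    s=r.sense(); A=R.from_rotvec(s['ee_rot'])
    t=np.r_[w(x,y),z/1000]-s['tool_pos']
    B=R.from_euler('z',YAW)*R.from_euler('x',np.pi)
    print('to',(x,y,z),'shift',np.round(A.inv().apply(t)/.15,3),'turn',np.round((A.inv()*B).as_rotvec()/.5,3))
def now():
    s=r.sense(); print('t',round(s['t'],2),'stand',st(s['tool_pos']).round(1),'z',round(s['tool_pos'][2]*1000,1),'F',s['contact_force'].round(1),'w',s['grip_width'].round(4))
E
python3 - <<'E'
from h import *
p,e=cross([311.1,294.4],[341.4,287.8]); print('ball',p,e,st(p),'expect -127.7,40,113')
print('lid',st([.62607,-.00354]), 'scene lid', st(onz('scene',[334.5+9.6,252-1],.036)[0]))
for n,uv in(('dropper',(261,259)),('timer',(420,317)),('open',(281,187)),('purple',(466,254))): print(n,st(onz('top',uv,.02)[0]))
now(); go(39,-72,120); go(39,-72,18)
E
```

```text
ball [0.48986014 0.10323036 0.11073108] 0.0016577436343244408 [-126.48795645   38.61583583] expect -127.7,40,113
lid [ 39.49144015 -10.41348429] scene lid [ 35.28530017 -10.29789066]
dropper [-93.63853218 167.71325609]
timer [ -79.86603803 -172.5761674 ]
open [ 60.44013826 189.32548609]
purple [  73.81331965 -213.13167965]Traceback (most recent call last):
  File "<stdin>", line 5, in <module>
  File "h.py", line 31, in now
    s=r.sense(); print('t',round(s['t'],2),'stand',st(s['tool_pos']).round(1),'z',round(s['tool_pos'][2]*1000,1),'F',s['contact_force'].round(1),'w',s['grip_width'].round(4))
                                                                                                                                                     ^^^^^^^^^^^^^^^^^^^^^
AttributeError: 'float' object has no attribute 'round'
```

Ball agrees within 2 mm. Measurements are consistent.

```bash
sed -i "s/s\['grip_width'\].round(4)/round(s['grip_width'],4)/" h.py
python3 -c "
from h import *
now(); go(39,-72,120)"
```

```text
t 0.1 stand [ -63.9 -675.7] z 230.3 F [-0.6 -0.3  0.7] w 0.0851
to (39, -72, 120) shift [ 3.436 -2.204  0.739] turn [-0.003  0.002  1.663]
```

```bash
python3 -m pendant '[0.25,-0.16,0,0,0,0,0, 0.5,-0.32,0,0,0,0,0, 0.75,-0.48,0,0,0,0,0, 1,-0.64,0,0,0,0,0, 1,-0.64,0,0,0,0,0]'
python3 -m pendant '[0.25,-0.16,0,0,0,0,0, 0.5,-0.32,0,0,0,0,0, 0.75,-0.48,0,0,0,0,0, 1,-0.64,0,0,0,0,0, 1,-0.64,0,0,0,0,0]'
python3 -m pendant '[0.25,-0.16,0,0,0,0.25,0, 0.5,-0.32,0,0,0,0.5,0, 0.75,-0.48,0,0,0,0.75,0, 1,-0.64,0,0,0,1,0, 1,-0.64,0,0,0,1,0]'
python3 -c "
from h import *
now(); go(39,-72,120)"
```

```text
t: 0.52
tool_pos: [0.3828, -0.4248, 0.2312]
ee_rot: [-3.055, -0.721, -0.005]
contact_force: [0.7, 0.9, -0.4]
grip_width: 0.0255
grasp_force: 0.0
t: 0.93
tool_pos: [0.4743, -0.2722, 0.2313]
ee_rot: [-3.055, -0.721, -0.004]
contact_force: [1.0, 1.2, -0.2]
grip_width: -0.0004
grasp_force: 0.0
t: 1.35
tool_pos: [0.5642, -0.1249, 0.2311]
ee_rot: [-3.14, 0.077, -0.0]
contact_force: [0.5, -0.2, -0.1]
grip_width: -0.0
grasp_force: 0.0
t 1.35 stand [  26.7 -146.1] z 231.1 F [ 0.5 -0.2 -0.1] w -0.0
to (39, -72, 120) shift [ 0.237 -0.44   0.741] turn [-0.002  0.     0.657]
```

```bash
python3 -m pendant '[0.06,-0.11,0.15,0,0,0.22,0, 0.12,-0.22,0.3,0,0,0.44,0, 0.18,-0.33,0.5,0,0,0.657,0, 0.237,-0.44,0.741,0,0,0.657,0, 0.237,-0.44,0.741,0,0,0.657,0]'
python3 - <<'E'
from h import *
now(); go(39,-72,18)
cv2.imwrite('pics/w1.png',imaging.grab_frame('wrist'));cv2.imwrite('pics/t1.png',imaging.grab_frame('scene')[180:360,220:460])
a=cv2.imread('pics/w1.png');b=cv2.resize(cv2.imread('pics/t1.png'),(400,300),interpolation=cv2.INTER_CUBIC)
cv2.imwrite('pics/v1.png',np.hstack([cv2.resize(a,(400,300)),b]))
E
```

```text
t: 1.77
tool_pos: [0.598, -0.0587, 0.1123]
ee_rot: [-3.086, 0.576, 0.019]
contact_force: [-1.5, 0.7, -1.5]
grip_width: 0.0001
grasp_force: 0.0
t 1.77 stand [ 33.7 -72. ] z 112.3 F [-1.5  0.7 -1.5] w 0.0001
to (39, -72, 18) shift [0.043 0.    0.628] turn [-0.     0.025  0.017]
```

View pics/v1.png

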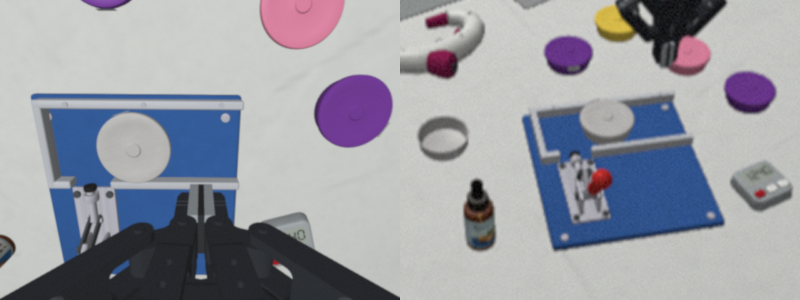

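Wrist view: the gripper is aligned with the stand. The dish is at (134,147) in the channel and the fingertips are at (200,190), on the open-end side with clear space beneath. The arm is still settling, so I let it settle and then re-read.

```bash
python3 -m pendant '[0,0,0,0,0,0,0, 0,0,0,0,0,0,0]'
python3 -c "
from h import *
now(); go(39,-73,18)"
```

```text
t: 2.03
tool_pos: [0.6028, -0.0655, 0.1222]
ee_rot: [3.085, -0.588, 0.005]
contact_force: [0.4, -0.3, -0.3]
grip_width: 0.0001
grasp_force: 0.0
t 2.03 stand [ 40.7 -76.6] z 122.2 F [ 0.4 -0.3 -0.3] w 0.0001
to (39, -73, 18) shift [-0.014 -0.024  0.695] turn [ 0.    -0.007  0.002]
```

```bash
python3 -m pendant '[-0.005,-0.005,0.15,0,0,0,0, -0.01,-0.01,0.3,0,0,0,0, -0.01,-0.01,0.45,0,0,0,0, -0.01,-0.01,0.52,0,0,0,0, -0.01,-0.01,0.55,0,0,0,0]'
python3 -m pendant '[0,0,0.03,0,0,0,0, 0,0,0.06,0,0,0,0, 0,0,0.09,0,0,0,0, 0,0,0.11,0,0,0,0, 0,0,0.11,0,0,0,0]'
python3 -c "
from h import *
now(); go(39,-73,18); go(39,-8,18)"
```

```text
t: 2.45
tool_pos: [0.6002, -0.0631, 0.0371]
ee_rot: [3.085, -0.587, -0.001]
contact_force: [0.8, 0.4, -0.2]
grip_width: 0.0
grasp_force: 0.0
t: 2.87
tool_pos: [0.6008, -0.0619, 0.021]
ee_rot: [3.086, -0.585, -0.0]
contact_force: [-1.3, -0.6, -0.1]
grip_width: 0.0
grasp_force: 0.0
t 2.87 stand [ 37.5 -74. ] z 21.0 F [-1.3 -0.6 -0.1] w 0.0
to (39, -73, 18) shift [ 0.01  -0.007  0.02 ] turn [0.    0.    0.006]
to (39, -8, 18) shift [ 0.011 -0.44   0.02 ] turn [0.    0.    0.006]
```

```bash
python3 -m pendant '[0.005,-0.03,0.01,0,0,0,0, 0.01,-0.06,0.01,0,0,0,0, 0.01,-0.09,0.01,0,0,0,0, 0.01,-0.12,0.01,0,0,0,0, 0.01,-0.15,0.01,0,0,0,0]'
python3 -m pendant '[0,-0.03,0,0,0,0,0, 0,-0.06,0,0,0,0,0, 0,-0.09,0,0,0,0,0, 0,-0.12,0,0,0,0,0, 0,-0.15,0,0,0,0,0]'
python3 - <<'E'
from h import *
now(); go(39,-8,18)
cv2.imwrite('pics/w2.png',imaging.grab_frame('wrist'))
cv2.imwrite('pics/v2.png',cv2.resize(cv2.imread('pics/w2.png'),(400,300)))
E
```

```text
t: 3.28
tool_pos: [0.6108, -0.0407, 0.0198]
ee_rot: [-3.087, 0.584, -0.0]
contact_force: [0.8, -0.5, 0.2]
grip_width: -0.0002
grasp_force: 0.1
t: 3.7
tool_pos: [0.6189, -0.0202, 0.0196]
ee_rot: [3.086, -0.585, 0.0]
contact_force: [-0.0, 0.3, -0.0]
grip_width: 0.0001
grasp_force: 0.1
t 3.7 stand [ 38.9 -28.5] z 19.6 F [-0.   0.3 -0. ] w 0.0001
to (39, -8, 18) shift [ 0.001 -0.137  0.011] turn [ 0.    -0.     0.006]
```

View pics/v2.png

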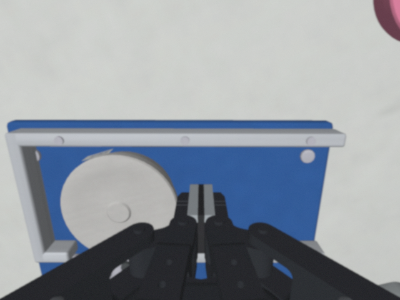

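The dish (118,212) moves ahead of the fingers in the channel, with about 20 mm left to the stop at left. I carry on slowly.

```bash
python3 -m pendant '[0,-0.025,0,0,0,0,0, 0,-0.05,0,0,0,0,0, 0,-0.07,0,0,0,0,0, 0,-0.09,0,0,0,0,0, 0,-0.1,0,0,0,0,0]'
python3 -m pendant '[0,-0.01,0,0,0,0,0, 0,-0.02,0,0,0,0,0, 0,-0.025,0,0,0,0,0, 0,-0.03,0,0,0,0,0, 0,-0.03,0,0,0,0,0]'
python3 - <<'E'
from h import *
now(); go(39,-8,18)
cv2.imwrite('pics/w3.png',imaging.grab_frame('wrist'))
cv2.imwrite('pics/v3.png',cv2.resize(cv2.imread('pics/w3.png'),(400,300)))
E
```

```text
t: 4.17
tool_pos: [0.6243, -0.006, 0.0196]
ee_rot: [-3.087, 0.585, -0.0]
contact_force: [0.4, -0.2, -0.1]
grip_width: -0.0001
grasp_force: 0.0
t: 4.58
tool_pos: [0.6259, -0.0023, 0.0197]
ee_rot: [3.087, -0.585, 0.0]
contact_force: [-0.2, -0.8, 0.4]
grip_width: -0.0002
grasp_force: 0.0
t 4.58 stand [38.9 -9.3] z 19.7 F [-0.2 -0.8  0.4] w -0.0002
to (39, -8, 18) shift [ 0.001 -0.009  0.011] turn [-0.    -0.     0.006]
```

View pics/v3.png

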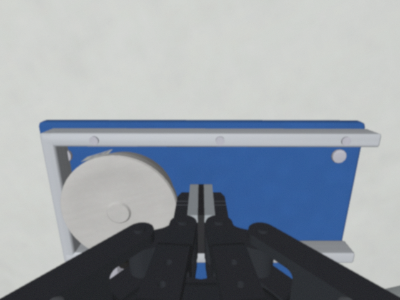

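The dish's left edge (62) is nearly at the stop's face (70 at top, 62 lower). I creep on until the force shows contact.

```bash
python3 -m pendant '[0,-0.007,0,0,0,0,0, 0,-0.014,0,0,0,0,0, 0,-0.02,0,0,0,0,0, 0,-0.02,0,0,0,0,0]'
python3 -c "
from h import *
now()"
python3 -m pendant '[0,-0.007,0,0,0,0,0, 0,-0.014,0,0,0,0,0, 0,-0.02,0,0,0,0,0, 0,-0.02,0,0,0,0,0]'
python3 -c "
from h import *
now()"
```

```text
t: 4.97
tool_pos: [0.627, 0.0007, 0.0197]
ee_rot: [-3.087, 0.585, -0.0]
contact_force: [-0.3, -0.2, 0.7]
grip_width: 0.0001
grasp_force: 0.0
t 4.97 stand [38.8 -6.1] z 19.7 F [-0.3 -0.2  0.7] w 0.0001
t: 5.3
tool_pos: [0.6278, 0.0023, 0.0196]
ee_rot: [3.085, -0.585, -0.001]
contact_force: [-0.8, -1.2, 1.4]
grip_width: 0.0001
grasp_force: 1.2
t 5.3 stand [38.9 -4.3] z 19.6 F [-0.8 -1.2  1.4] w 0.0001
```

```bash
python3 -m pendant '[0,-0.007,0,0,0,0,0, 0,-0.014,0,0,0,0,0, 0,-0.014,0,0,0,0,0]'
python3 - <<'E'
from h import *
now()
T=imaging.grab_frame('wrist');S=imaging.grab_frame('scene')
cv2.imwrite('pics/v4.png',np.hstack([cv2.resize(T,(400,300)),cv2.resize(S[215:335,270:430],(400,300),interpolation=cv2.INTER_CUBIC)]))
E
```

```text
t: 5.55
tool_pos: [0.628, 0.0026, 0.0196]
ee_rot: [3.083, -0.587, -0.002]
contact_force: [-2.9, -4.9, 2.7]
grip_width: 0.0002
grasp_force: 3.2
t 5.55 stand [39.1 -4. ] z 19.6 F [-2.9 -4.9  2.7] w 0.0002
```

View pics/v4.png

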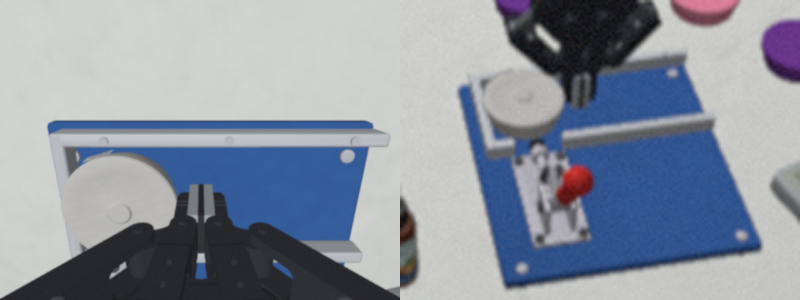

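The fingers have stalled at 5 N and the dish sits against the stop in both views (right crop: dish 523,102, stop 480,100). The lever is still open with its ball at (578,182). I back off and rise.

```bash
python3 -m pendant '[0,0.04,0,0,0,0,0, 0,0.08,0,0,0,0,0, 0,0.12,0,0,0,0,0, 0,0.15,0,0,0,0,0, 0,0.15,-0.05,0,0,0,0]'
python3 -m pendant '[0,0,-0.2,0,0,0,0, 0,0,-0.4,0,0,0,0, 0,0,-0.6,0,0,0,0, 0,0,-0.8,0,0,0,0, 0,0,-1,0,0,0,0]'
python3 -m pendant '[0,0,-0.1,0,0,0,0, 0,0,-0.12,0,0,0,0, 0,0,-0.12,0,0,0,0]'
python3 -c "
from h import *
now(); go(-165,40,190);go(-165,40,95)"
```

```text
t: 6.07
tool_pos: [0.6189, -0.0173, 0.0258]
ee_rot: [3.085, -0.587, -0.005]
contact_force: [-0.5, -0.3, -1.5]
grip_width: 0.0003
grasp_force: 0.0
t: 6.48
tool_pos: [0.6206, -0.0152, 0.1794]
ee_rot: [-3.086, 0.584, -0.001]
contact_force: [0.0, -0.4, -0.3]
grip_width: -0.0001
grasp_force: 0.0
t: 6.73
tool_pos: [0.6213, -0.0154, 0.1968]
ee_rot: [-3.086, 0.584, -0.005]
contact_force: [0.7, 0.7, -0.2]
grip_width: 0.0001
grasp_force: 0.0
t 6.73 stand [ 39.5 -23.2] z 196.8 F [ 0.7  0.7 -0.2] w 0.0001
to (-165, 40, 190) shift [-1.362 -0.426  0.042] turn [-0.002 -0.006  0.007]
to (-165, 40, 95) shift [-1.364 -0.425  0.675] turn [-0.002 -0.006  0.007]
```

```bash
python3 -m pendant '[-0.17,-0.05,0,0,0,0,0, -0.34,-0.11,0,0,0,0,0, -0.5,-0.16,0,0,0,0,0, -0.66,-0.21,0,0,0,0,0, -0.68,-0.21,0,0,0,0,0]'
python3 -m pendant '[-0.17,-0.05,0,0,0,0,0, -0.34,-0.11,0,0,0,0,0, -0.5,-0.16,0,0,0,0,0, -0.66,-0.21,0,0,0,0,0, -0.68,-0.21,0,0,0,0,0]'
python3 -m pendant '[0,0,0,0,0,0,0, 0,0,0,0,0,0,0]'
python3 - <<'E'
from h import *
now(); go(-165,40,95)
T=imaging.grab_frame('wrist')
cv2.imwrite('pics/v5.png',cv2.resize(T,(400,300)))
E
```

```text
t: 7.15
tool_pos: [0.533, 0.0549, 0.1932]
ee_rot: [-3.088, 0.577, 0.008]
contact_force: [0.5, 1.1, -0.1]
grip_width: 0.0001
grasp_force: 0.0
t: 7.57
tool_pos: [0.45, 0.1205, 0.1936]
ee_rot: [3.087, -0.577, -0.006]
contact_force: [0.6, 1.0, -0.1]
grip_width: -0.0004
grasp_force: 0.0
t: 7.73
tool_pos: [0.4538, 0.1166, 0.1943]
ee_rot: [3.086, -0.586, -0.001]
contact_force: [-0.4, -1.5, -0.4]
grip_width: 0.0002
grasp_force: 0.0
t 7.73 stand [-164.9   37.8] z 194.3 F [-0.4 -1.5 -0.4] w 0.0002
to (-165, 40, 95) shift [-0.    -0.015  0.662] turn [0.002 0.001 0.005]
```

View pics/v5.png

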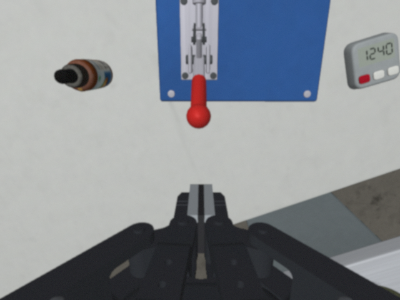

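The red ball (199,117) lies straight ahead of the fingertips (201,190) with clear room to descend. The dropper is well to the left at (85,75).

```bash
python3 -m pendant '[0,-0.01,0.15,0,0,0,0, 0,-0.01,0.3,0,0,0,0, 0,-0.01,0.45,0,0,0,0, 0,-0.01,0.6,0,0,0,0, 0,-0.01,0.66,0,0,0,0]'
python3 -m pendant '[0,0,0,0,0,0,0, 0,0,0,0,0,0,0]'
python3 -m pendant '[0.04,0,0,0,0,0,0, 0.08,0,0,0,0,0,0, 0.12,0,0,0,0,0,0, 0.16,0,0,0,0,0,0, 0.2,0,0,0,0,0,0]'
python3 -c "
from h import *
now(); go(-60,40,95)"
```

```text
t: 8.2
tool_pos: [0.453, 0.1174, 0.0928]
ee_rot: [3.085, -0.588, -0.008]
contact_force: [-0.7, 0.5, 0.0]
grip_width: -0.0001
grasp_force: 0.0
t: 8.37
tool_pos: [0.4547, 0.1185, 0.0961]
ee_rot: [-3.086, 0.587, 0.001]
contact_force: [0.3, 1.0, -0.5]
grip_width: -0.0
grasp_force: 0.0
t: 8.78
tool_pos: [0.4779, 0.1106, 0.0967]
ee_rot: [3.087, -0.582, -0.016]
contact_force: [-14.0, 4.5, 10.5]
grip_width: -0.0001
grasp_force: 7.3
t 8.78 stand [-140.3   41. ] z 96.7 F [-14.    4.5  10.5] w -0.0001
to (-60, 40, 95) shift [0.535 0.009 0.006] turn [0.005 0.02  0.01 ]
```

```bash
python3 -m pendant '[0.03,0,0,0,0,0,0, 0.06,0,0,0,0,0,0, 0.09,0,0,0,0,0,0, 0.12,0,0,0,0,0,0]'
python3 - <<'E'
from h import *
now()
T=imaging.grab_frame('wrist');S=imaging.grab_frame('scene')
cv2.imwrite('pics/v6.png',np.hstack([cv2.resize(T,(400,300)),cv2.resize(S[215:335,270:430],(400,300),interpolation=cv2.INTER_CUBIC)]))
E
```

```text
t: 9.12
tool_pos: [0.4981, 0.1024, 0.097]
ee_rot: [-3.087, 0.584, 0.004]
contact_force: [-7.0, 2.6, 5.1]
grip_width: -0.0001
grasp_force: 3.3
t 9.12 stand [-118.5   40.9] z 97.0 F [-7.   2.6  5.1] w -0.0001
```

View pics/v6.png

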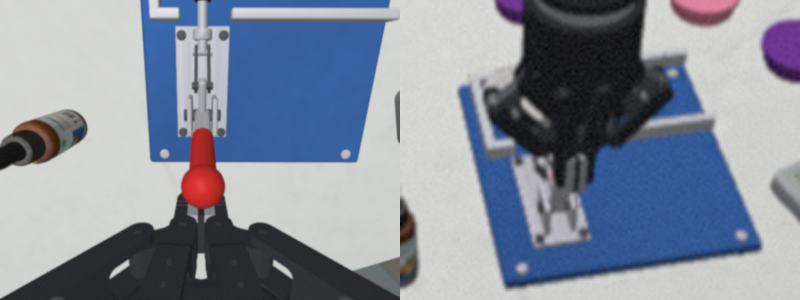

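The lever moves with the fingers: the ball (203,187) is pressed centrally on the tips and the force is moderate. I continue.

```bash
python3 -m pendant '[0.03,0,0,0,0,0,0, 0.06,0,0,0,0,0,0, 0.09,0,0,0,0,0,0, 0.12,0,0,0,0,0,0, 0.15,0,0,0,0,0,0]'
python3 -c "
from h import *
now()"
python3 -m pendant '[0.03,0,0,0,0,0,0, 0.06,0,0,0,0,0,0, 0.09,0,0,0,0,0,0, 0.12,0,0,0,0,0,0]'
python3 -c "
from h import *
now(); go(-60,40,95)"
```

```text
t: 9.63
tool_pos: [0.5206, 0.0931, 0.0966]
ee_rot: [-3.086, 0.585, -0.001]
contact_force: [-3.3, 1.0, 1.4]
grip_width: -0.0002
grasp_force: 1.7
t 9.63 stand [-94.2  40.5] z 96.6 F [-3.3  1.   1.4] w -0.0002
t: 9.97
tool_pos: [0.537, 0.0862, 0.0958]
ee_rot: [3.086, -0.585, -0.0]
contact_force: [-1.7, 0.3, -0.7]
grip_width: -0.0002
grasp_force: 0.7
t 9.97 stand [-76.3  40.2] z 95.8 F [-1.7  0.3 -0.7] w -0.0002
to (-60, 40, 95) shift [0.109 0.001 0.005] turn [0.    0.    0.006]
```

```bash
python3 -m pendant '[0.03,0,0,0,0,0,0, 0.06,0,0,0,0,0,0, 0.09,0,0,0,0,0,0, 0.12,0,0,0,0,0,0, 0.12,0,0,0,0,0,0]'
python3 -c "
from h import *
now()"
python3 -m pendant '[-0.1,0,0,0,0,0,0, -0.25,0,0,0,0,0,0, -0.4,0,0,0,0,0,0, -0.55,0,-0.1,0,0,0,0, -0.65,0,-0.3,0,0,0,0]'
python3 -m pendant '[0,0,-0.2,0,0,0,0, 0,0,-0.4,0,0,0,0, 0,0,-0.4,0,0,0,0]'
python3 - <<'E'
from h import *
now()
T=imaging.grab_frame('wrist');S=imaging.grab_frame('top')
cv2.imwrite('pics/v7.png',np.hstack([cv2.resize(T,(400,300)),cv2.resize(S[175:335,250:463],(400,300),interpolation=cv2.INTER_CUBIC)]))
E
```

```text
t: 10.38
tool_pos: [0.5547, 0.079, 0.0963]
ee_rot: [3.086, -0.587, 0.002]
contact_force: [0.4, -0.1, -0.8]
grip_width: -0.0001
grasp_force: 0.0
t 10.38 stand [-57.3  40. ] z 96.3 F [ 0.4 -0.1 -0.8] w -0.0001
t: 10.8
tool_pos: [0.458, 0.1157, 0.1382]
ee_rot: [3.084, -0.583, -0.012]
contact_force: [0.4, -0.6, 0.0]
grip_width: -0.0001
grasp_force: 0.0
t: 11.05
tool_pos: [0.466, 0.1167, 0.2074]
ee_rot: [-3.084, 0.584, -0.017]
contact_force: [1.5, -0.6, 0.4]
grip_width: 0.0001
grasp_force: 0.0
t 11.05 stand [-153.6   42.3] z 207.4 F [ 1.5 -0.6  0.4] w 0.0001
```

View pics/v7.png

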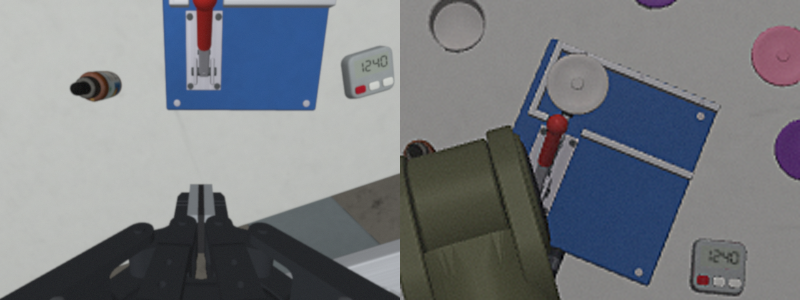

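The lever now leans to +x, with its ball at crop (557,123), and the dish (578,83) is at the stop. I check both numerically.

```bash
python3 -m pendant '[0,0,0,0,0,0,0, 0,0,0,0,0,0,0, 0,0,0,0,0,0,0]' | head -2
python3 - <<'E'
from h import *
T=imaging.grab_frame('top')
m=mask(T,(0,120,60),(8,255,255),(322,230,345,248))|mask(T,(172,120,60),(180,255,255),(322,230,345,248))
c=big(m); x,y,ww,hh=cv2.boundingRect(c); u=[x+ww/2,y+5.5]; print(cv2.boundingRect(c))
print('ball',st(onz('top',[333.6,240.6],.105)[0]),st(onz('top',u,.105)[0]),'locked -16.8,40')
a=mask(T,(0,0,110),(180,60,255),(326,200,366,238)); a=cv2.morphologyEx(a,cv2.MORPH_OPEN,cv2.getStructuringElement(cv2.MORPH_ELLIPSE,(13,13)))
e=cv2.minEnclosingCircle(big(a)); print('lid',e,st(onz('top',e[0],.036)[0]),st(onz('top',[344.8,219.3],.036)[0]),'nest 42,40'); now()
E
```

```text
t: 11.4
tool_pos: [0.4619, 0.1153, 0.1998]
(328, 236, 11, 12)
ball [-15.20433629  39.6035711 ] [-16.88209725  39.11984463] locked -16.8,40
lid ((343.23248291015625, 217.71337890625), 17.44489860534668) [46.06101933 44.10878755] [44.22607709 39.93021227] nest 42,40
t 11.45 stand [-156.8   39.7] z 199.9 F [ 0.4  0.5 -0.4] w 0.0
```

The ball is at its locked position and the dish is at the nest within measuring error. The arm is clear.

```bash
python3 -c "
from cell import r
print(r.finish_job())"
```

```text
the job is handed in; nothing more can be done
None
```

The job is handed in: the dish rests against the end stop, the lever has snapped past its dead point into its locked position, the bystanders were not touched, and the robot was clear at about 11.5 s.

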